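Find a flywheel's heavy side on the roller stand

TASK

Use the flat blade as a lever to lift the dust cover of the roller stand, swing it fully open with the blade, and lay the blade back down flat on the bench. Then lift the flywheel out of its cradle as it is, lay its shaft gently on the rollers with the wheel midway between the two roller pairs and its heavy side not yet down, and let go, so that it turns by itself until the heavy side hangs still at the bottom. Leave everything else on the bench where it is.

Things in the scene. Friction and masses are not known exactly. Their poses are not given: they have to be found in the camera images.
- blade_grip (a point): Pry blade lying flat on the bench: black plastic handle 24 wide x 22 mm high; steel blade 30 wide x 3 mm thick, flush with the handle's underside. Point in the handle near the balance point, 11 mm above the underside. x towards the blade's tip, y across, z up. Handle from x = -80 to +30 mm, blade on to +125 mm. 0.1 kg. The spot where it lies is free to lay it down again.
- blade_tip (a point): Middle of the blade's front edge, half-way through its 3 mm thickness.
- blade: The same tool; origin on its underside below blade_grip.
- cover (a joint): Angle of the stand's dust cover: 0 shut and level, grows as its front lip rises, 2.2 rad at its stop, fully open, leaning back. 0.12 kg on a light, damped hinge: below vertical (1.57) it falls shut again, past vertical it falls open by itself in about a second.
- cover_lip (a point): Middle of the underside of the cover's free front edge. Flat grey plate, 202 (hinge to lip) x 170 x 4 mm, no handle, underside 116 mm above the bench when shut. A fixed front rail, 16 mm thick, lies just behind the lip, its top at 106 mm: a slot 10 mm high and 156 mm wide; behind the rail nothing is near the middle for 60 mm inwards.
- cover_hinge (a point): Middle of the cover's hinge line, at the underside of the shut cover, 116 mm above the bench. Axes are those of the fixed stand: x from the lip to the hinge (level), y along the hinge line, z up. The lip is at x = -202 mm when shut.
- stand_bed (a point): Where wheel_centre lies when the shaft is seated midway in the fixed aluminium roller stand (base 200 x 190 x 12 mm); 105 mm above the bench. y along the shaft, x to the cover's hinge, z up. Two pairs of free rollers, 40 mm across, 12 mm wide, middles at y = -65 and +65, x = -22 and +22 mm; the shaft nestles in each pair's valley.
- wheel_centre (a point): Centre of the flywheel. Aluminium disc 120 mm across, 20 thick; square hub 32 x 32, 64 long; round shaft 18 across, 190 long; 0.55 to 0.9 kg. y along the shaft, z up at the start. Upright in a fixed cradle that carries the hub, so it cannot roll; axis 90 mm above the bench. The rim above the axis is free to be gripped across its 20 mm. Either way round is right on the stand.
- wheel_heavy (a point): The heavy side: a dark steel block let into the rim, point 67 mm from the axis; block 46 mm along the rim, 20 mm thick, reaching to 74 mm radius (corners 77). At the start it points sideways and a little up (115 degrees from straight down). Let go on the rollers it swings down and rocks to rest within about 4 s.
- flywheel: The same flywheel; origin at wheel_centre.
- air_cylinder_c (a point): Bystander: small pneumatic cylinder lying down, 170 x 35 x 35 mm; not to be moved. Point at its centre.
- valve_block_c (a point): Bystander: valve block, 110 x 50 x 65 mm; not to be moved. Point at its centre.
- oil_can_c (a point): Bystander: steel can, 60 mm across, 110 mm high; not to be moved. Point at its centre.
- plate_c (a point): Bystander: steel mounting plate lying flat, 120 x 120 x 12 mm; not to be moved. Point at its centre.
- wrench_grip (a point): Bystander: wrench lying flat; not to be moved. Point at its handle.
- driver_grip (a point): Bystander: screwdriver lying flat; not to be moved. Point at its handle.

How it is judged:
By the outcome, as a careful person would: the job done as asked, in the order asked, and still so for the second after the job is handed in, with the robot touching nothing.
It also fails if it takes over 64 s, if anything falls off the work surface, if the arm or the gripper's body presses on something with over 40 N, if the wrist force passes 120 N, or if a joint passes its speed limit or range.

ROBOT

A 6-joint arm with a two-finger parallel gripper is mounted at the origin on the work surface. World frame = base frame: x ahead of the robot, y to its left, z up, the work surface at z = 0. Lengths are in m, angles in degrees, forces in N, time in s.
With the tool pointing down it reaches from about 0.4 to 0.825 m from the base axis. Payload 7 kg.
Tool frame: the origin (TCP) lies at the very end of the fingers, on their centre line; the grasp point (between the pads) lies 19 mm behind it (ctrl.hold_point_z is the distance from the TCP to the grasp point, in m); z points along the fingers, y is the line along which they close (so a half turn about z gives the same grasp; the last joint's range is limited). The gripper opens to 88 mm and grips with 3 to 60 N. Pads are 19 mm wide; open, the fingers measure 130 mm over their backs; the gripper's body (78 mm by 193 mm) begins 47 mm behind the grasp point.
Start: joints at [93.57, 20.546, 0.682, 0, -70.136, -16.507], TCP at [0.151, 0.658, 0.227] pointing down, gripper open.
Joint ranges: [-176.03, 176.03], [-82.01, 121.73], [-58.28, 71.71], [-173.87, 95.51], [-174.79, -0.11], [-173.66, 173.66]. Speed limits (degrees/s): [136.94, 136.94, 172.46, 180, 180, 180].

INTERFACE

Orientations are given as [roll, pitch, yaw] about the fixed x, y, z axes, in that order (R = Rz(yaw) Ry(pitch) Rx(roll)).
In Python, from plant import sensors, viewer, workorder, ctrl gives the robot as it stands.
- The arm moves only by the shell command python3 -m pendant 'ROWS'. ROWS is JSON, a list of rows, each a list of 3 entries, a list of its own where there are three numbers: the opening, from -1 (shut) to 1 (fully open), so that 0 is half open, then the shift along the tool's x, y, z in m, then the turn, a rotation vector about the tool's x, y, z in degrees. A call has 1 to 10 rows; each row is the pose to reach, as a shift and turn from the pose commanded when the call began, along the tool's axes at that moment; what a row does not reach only later rows make up. A row lasts 1/12 s, in which the tool goes at most 41.7 mm and 7.16 degrees, less where a joint would pass 70% of its speed; a pose out of reach is approached as far as the arm can. A call with a gripper value outside its range is refused whole. The fingers move at their own pace and stop on an object; the grip force is fixed at half the most. Time passes only in rows, so rows that repeat a pose let the fingers close. It gives the time, the measured TCP pose, the force, the opening and the grip force at its end, in the units of the state.
- sensors.get_obs(): the state, without advancing time (a new reading comes with each control period).
- viewer.snapshot(name): name is "scene" or "side" or "wrist"; returns the picture (384x512x3 uint8, red, green, blue); there is no depth.
- viewer.camera_params(name): a dict with "fx", "fy", "cx", "cy" (pixels), "extrinsics" (4x4, takes a point from world to camera coordinates). Camera axes: x right, y up, looking along -z (the intrinsics and any distortion apply to the point x, -y, -z); pixel columns grow to the right and rows downward; lengths in m; the calibration is good to about 2 mm. A picture is of the moment at which its call begins: read the wrist's pose just before it. camera_params takes no time and is no camera call; for the wrist camera it gives the pose at the moment of the call.
- workorder.close_job(): hands the job in; it is judged then, once.
The state is a dict: "clock": time; "joint_pos": joint angles; "qvel": joint speeds; "tau": joint torques, N m; "tool_pos": TCP position; "orientation": TCP orientation; "force": force on the tool from outside, world axes, zero at the start; "moment": the same for the moment, N m; "opening": finger opening in m; "gripper_force": force on a finger pad.
Only numpy, scipy, OpenCV 4.12 (cv2) and the standard library are available. Lean on these libraries where they do the work, as an engineer would, in place of code of your own. Each camera call takes 0.05 s, during which the arm holds its last target. There are 200 camera calls.

## Working session

There is one attempt and no reset: what is moved stays moved. The work goes in short steps, Python scripts to look and compute and a shell command to move; the robot and the scene stay as the last step left them, time stands still between calls to the robot, and variables do not carry over. Pictures are saved under pics/ and viewed, at most 10 in all, crops included, and the job is handed in when it is done.

```bash
ls; mkdir -p pics; python3 - <<'E'
from plant import sensors, viewer, ctrl
import cv2,numpy as np
o=sensors.get_obs(); print(o['clock'],o['tool_pos'],o['orientation'],o['opening'],ctrl.hold_point_z)
for n in ['scene','side','wrist']:
    im=viewer.snapshot(n); cv2.imwrite(f'pics/{n}0.png',im[:,:,::-1]); np.save(f'pics/{n}0.npy',im)
    p=viewer.camera_params(n); print(n,{k:(np.round(v,4).tolist()) for k,v in p.items()})
E
```

```text
pics
0.0 [0.15102591 0.65738823 0.22561597] [ 1.79905659e+02 -8.10502600e-03 -1.29433582e+01] 0.08771438668236897 0.0188
scene {'fx': 363.8113, 'fy': 363.8113, 'cx': 257.526, 'cy': 191.5198, 'extrinsics': [[0.5752, 0.818, -0.0011, -0.3592], [-0.6577, 0.4633, 0.5939, 0.2783], [0.4864, -0.3409, 0.8045, -1.321], [0.0, 0.0, 0.0, 1.0]]}
side {'fx': 359.1479, 'fy': 359.1479, 'cx': 252.7033, 'cy': 191.6865, 'extrinsics': [[0.9941, -0.1082, 0.004, -0.5404], [0.0804, 0.7615, 0.6431, -0.1179], [-0.0726, -0.639, 0.7658, -1.0384], [0.0, 0.0, 0.0, 1.0]]}
wrist {'fx': 282.2905, 'fy': 282.2905, 'cx': 253.7132, 'cy': 190.2345, 'extrinsics': [[-0.2236, -0.9747, 0.0026, 0.6739], [0.9438, -0.2172, -0.2493, 0.0315], [0.2436, -0.0533, 0.9684, -0.389], [0.0, 0.0, 0.0, 1.0]]}
```

View pics/scene0.png

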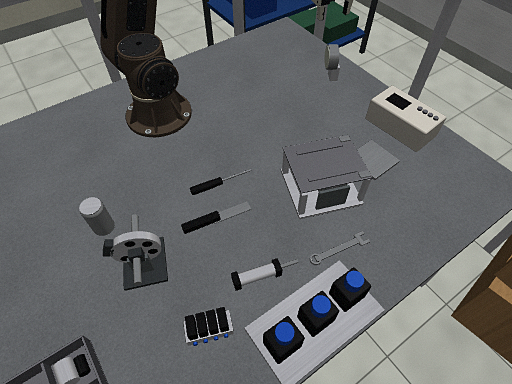

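View pics/side0.png

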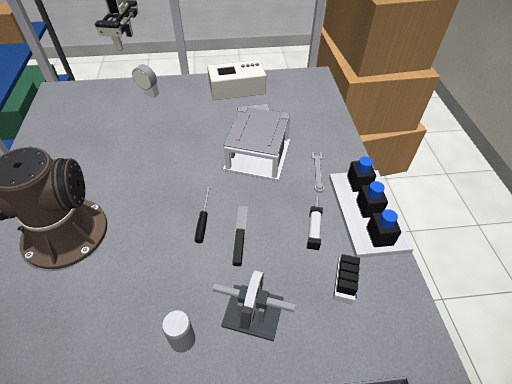

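```bash
python3 - <<'E'
import cv2,numpy as np
a=cv2.imread('pics/scene0.png')[125:225,270:403]; b=cv2.imread('pics/side0.png')[95:195,210:343]
c=cv2.imread('pics/scene0.png')[195:295,70:203]; d=cv2.imread('pics/side0.png')[250:350,190:323]
f=lambda x:cv2.resize(x,(399,300),interpolation=cv2.INTER_CUBIC)
cv2.imwrite('pics/comp.png',np.vstack([np.hstack([f(a),f(b)]),np.hstack([f(c),f(d)])]))
E
```

```text
(no output)
```

View pics/comp.png

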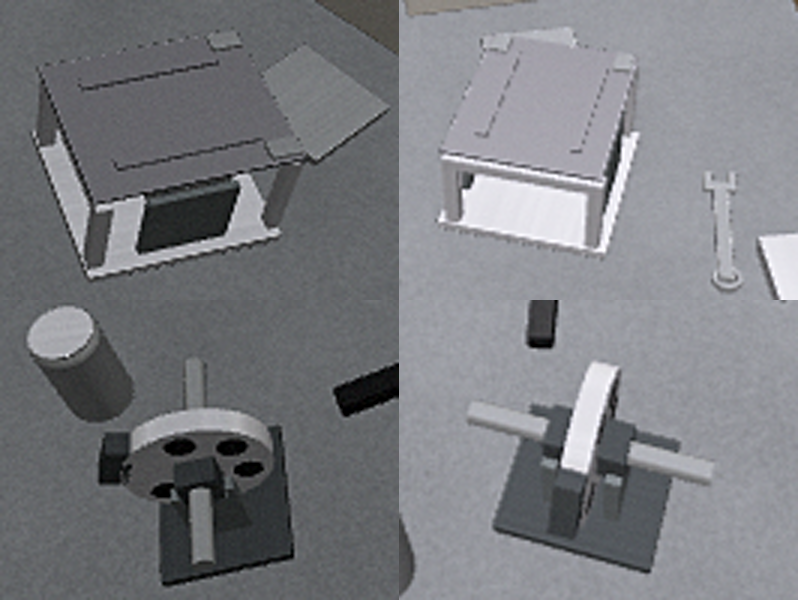

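View pics/wrist0.png

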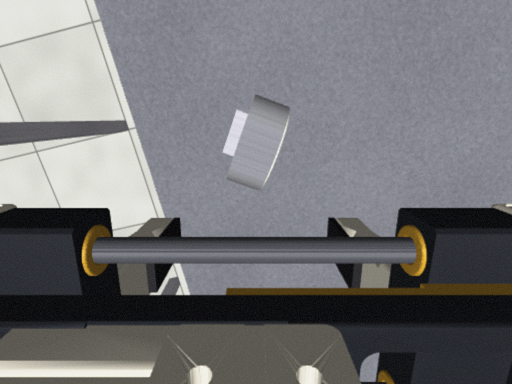

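```bash
cat > h.py <<'E'
import numpy as np,cv2
from plant import viewer,sensors
from scipy.spatial.transform import Rotation as Ro
def ray(p,uv):
    E=np.array(p['extrinsics']);R,t=E[:3,:3],E[:3,3]
    d=np.array([(uv[0]-p['cx'])/p['fx'],-(uv[1]-p['cy'])/p['fy'],-1.])
    d=R.T@d; return -R.T@t,d/np.linalg.norm(d)
def onz(p,uv,z):
    o,d=ray(p,uv); return o+d*(z-o[2])/d[2]
def tri(p1,u1,p2,u2):
    o1,d1=ray(p1,u1);o2,d2=ray(p2,u2)
    s=np.linalg.lstsq(np.c_[d1,-d2],o2-o1,rcond=None)[0]
    a,b=o1+d1*s[0],o2+d2*s[1]; return (a+b)/2,np.linalg.norm(a-b)
def proj(p,X):
    E=np.array(p['extrinsics']);c=E[:3,:3]@X+E[:3,3]
    return p['cx']-p['fx']*c[0]/c[2],p['cy']+p['fy']*c[1]/c[2]
def tool(X):  # world point -> shift along tool axes from the present TCP
    o=sensors.get_obs();R=Ro.from_euler('xyz',o['orientation'],degrees=True).as_matrix()
    return R.T@(np.array(X)-o['tool_pos'])
E
python3 - <<'E'
from h import *
np.set_printoptions(precision=4,suppress=True)
S,D=viewer.camera_params('scene'),viewer.camera_params('side')
for n,a,b in [('lipL',(282.7,147.7),(224,145.7)),('lipR',(301.7,192),(279,155.7)),('hingeR',(370,178.5),(288.7,117.7)),
 ('shaft-',(134.3,214.8),(214,288)),('shaft+',(137.7,280.5),(294,307)),('tip',(250,206),(242,207)),('end',(183,228),(238,264))]:
    print(n,*tri(S,a,D,b))
for n,p,bx in [('scene',S,(175,195,260,240)),('side',D,(225,195,255,270))]:
    im=np.load(f'pics/{n}0.npy').astype(int).sum(2)/3
    x0,y0,x1,y1=bx; m=np.zeros(im.shape,np.uint8); m[y0:y1,x0:x1]=im[y0:y1,x0:x1]<60
    c=max(cv2.findContours(m,0,2)[0],key=cv2.contourArea); r=cv2.minAreaRect(c)
    bp=cv2.boxPoints(r); print(n,r); print([onz(p,q,.011)[:2].round(3).tolist() for q in bp])
    bg=im[y0:y1,x0:x1]; print('bench',np.median(bg)); 
    m[:]=0; m[y0:y1,x0:x1]=bg>np.median(bg)+22
    c=max(cv2.findContours(m,0,2)[0],key=cv2.contourArea); r=cv2.minAreaRect(c); print('steel',r,[onz(p,q,.003)[:2].round(3).tolist() for q in cv2.boxPoints(r)])
E
```

```text
lipL [0.4742 0.195  0.1167] 0.004188206220810761
lipR [0.6347 0.1339 0.12  ] 0.009660891837582912
hingeR [0.6995 0.3265 0.1052] 0.00855005544442408
shaft- [ 0.4225 -0.2558  0.0896] 0.007898839330680165
shaft+ [ 0.5989 -0.3233  0.0946] 0.006246198802152178
tip [ 0.5149  0.0489 -0.0116] 0.0020545126136931155
end [ 0.4847 -0.1587  0.0143] 0.007016868471675736
scene ((200.61090087890625, 221.7910919189453), (10.90235710144043, 39.915977478027344), 69.14553833007812)
[[0.463, -0.156], [0.483, -0.044], [0.519, -0.053], [0.499, -0.162]]
bench 102.33333333333333
steel ((227.2699737548828, 214.88998413085938), (8.061017990112305, 15.839193344116211), 81.8698959350586) [[0.487, -0.042], [0.507, -0.0], [0.533, -0.013], [0.513, -0.054]]
side ((241.40394592285156, 248.40748596191406), (7.934115409851074, 36.09127426147461), 17.354022979736328)
[[0.471, -0.16], [0.51, -0.053], [0.53, -0.063], [0.491, -0.169]]
bench 157.0
steel ((241.65243530273438, 217.1280517578125), (9.055386543273926, 21.31328773498535), 6.340191841125488) [[0.491, -0.036], [0.504, 0.041], [0.531, 0.035], [0.516, -0.042]]
```

```bash
python3 -m pendant '[[1,[0.36,0.225,-0.05],[0,0,50]],[1,[0.36,0.225,-0.05],[0,0,50]],[1,[0.36,0.225,-0.05],[0,0,50]],[1,[0.36,0.225,-0.05],[0,0,50]],[1,[0.36,0.225,-0.05],[0,0,50]],[1,[0.36,0.225,-0.05],[0,0,50]],[1,[0.36,0.225,-0.05],[0,0,50]],[1,[0.36,0.225,-0.05],[0,0,50]],[1,[0.36,0.225,-0.05],[0,0,50]],[1,[0.36,0.225,-0.05],[0,0,50]]]'
python3 -c "
from h import *
o=sensors.get_obs();print(o['clock'],o['tool_pos'],o['orientation'],o['joint_pos']);print(tool([.497,-.08,.25]))"
```

```text
clock: 0.98
tool_pos: [0.445, 0.3637, 0.2756]
orientation: [180.0, 0.0, -62.9]
force: [0.1, 1.3, 0.7]
opening: 0.0875
gripper_force: 0.0
0.9833 [0.44495102 0.36373767 0.27558947] [ 1.79998693e+02  7.44547051e-03 -6.29265027e+01] [ 5.87560421e+01  9.50355630e+00 -7.87753154e+00 -7.35864788e-03
 -7.26161144e+01 -3.16803463e+01]
[0.41880695 0.15561348 0.0255386 ]
```

```bash
python3 -m pendant '[[1,[0.41,0.155,0.025],[0,0,35]],[1,[0.41,0.155,0.025],[0,0,35]],[1,[0.41,0.155,0.025],[0,0,35]],[1,[0.41,0.155,0.025],[0,0,35]],[1,[0.41,0.155,0.025],[0,0,35]],[1,[0.41,0.155,0.025],[0,0,35]],[1,[0.41,0.155,0.025],[0,0,35]],[1,[0.41,0.155,0.025],[0,0,35]],[1,[0.41,0.155,0.025],[0,0,35]],[1,[0.41,0.155,0.025],[0,0,35]]]'
python3 -m pendant '[[1,[0.03,0,0],[0,0,0]],[1,[0.03,0,0],[0,0,0]],[1,[0.03,0,0],[0,0,0]]]'
python3 - <<'E'
from h import *
p=viewer.camera_params('wrist'); im=viewer.snapshot('wrist'); cv2.imwrite('pics/w1.png',im[:,:,::-1]); np.savez('pics/w1.npz',im=im,p=p)
E=np.array(p['extrinsics']);print(-E[:3,:3].T@E[:3,3]); o=sensors.get_obs();print(o['tool_pos'],o['orientation'],o['joint_pos'])
E
```

```text
clock: 1.82
tool_pos: [0.4896, -0.0499, 0.2517]
orientation: [-180.0, 0.0, -97.9]
force: [1.2, 1.3, 0.8]
opening: 0.0879
gripper_force: 0.0
clock: 2.07
tool_pos: [0.4854, -0.0792, 0.2513]
orientation: [180.0, -0.0, -98.1]
force: [0.5, 0.6, -0.0]
opening: 0.0876
gripper_force: 0.0
[ 0.47564794 -0.14514996  0.40831454]
[ 0.48570782 -0.07818425  0.25141127] [ 1.79985832e+02  5.44492777e-03 -9.80506915e+01] [ 1.37932839e+01  2.09977135e+00 -1.94798506e+01 -1.11032119e-02
 -6.84315036e+01 -2.18398920e+01]
```

View pics/w1.png

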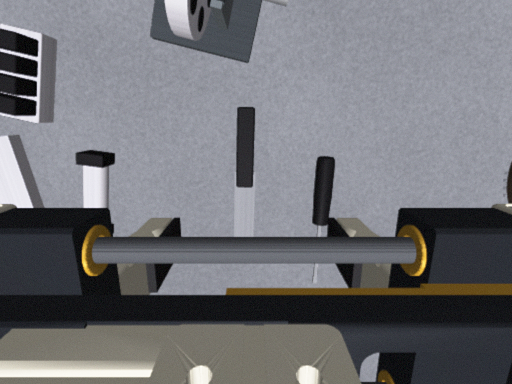

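```bash
python3 - <<'E'
from h import *
d=np.load('pics/w1.npz',allow_pickle=True); im=d['im'].astype(int).sum(2)/3;p=d['p'].item()
m=np.zeros(im.shape,np.uint8);m[100:195,225:268]=im[100:195,225:268]<70
c=max(cv2.findContours(m,0,2)[0],key=cv2.contourArea);r=cv2.minAreaRect(c);print(r)
bp=np.array([onz(p,q,.022) for q in cv2.boxPoints(r)]);print(bp.round(4))
print([np.linalg.norm(bp[i]-bp[i-1]).round(4) for i in range(4)])
c0=bp.mean(0); e=[bp[i]-bp[i-1] for i in range(4)]; e=max(e,key=np.linalg.norm); e=e/np.linalg.norm(e)*np.sign(e[1]); print('mid',c0,'yaw',np.degrees(np.arctan2(e[1],e[0])))
g=c0+e*.025; print('grip',g,'tip',g+.125*e)
S,D=viewer.camera_params('scene'),viewer.camera_params('side')
print('heights', tri(S,(200.6,221.8),D,(241.4,248.4)))
print('mv',tool([g[0],g[1],.004]))
E
```

```text
((245.5, 146.5), (79.0, 17.0), 90.0)
[[ 0.4951 -0.162   0.022 ]
 [ 0.473  -0.1589  0.022 ]
 [ 0.4881 -0.0532  0.022 ]
 [ 0.5117 -0.0566  0.022 ]]
[np.float64(0.1067), np.float64(0.0223), np.float64(0.1067), np.float64(0.0239)]
mid [ 0.49198821 -0.10768024  0.022     ] yaw 81.03999277032356
grip [ 0.49588184 -0.08298531  0.022     ] tip [0.51534996 0.04048935 0.022     ]
heights (array([ 0.49710573, -0.10988791,  0.0146983 ]), np.float64(0.010949207841199985))
mv [ 0.00335239 -0.01080731  0.24740829]
```

```bash
python3 -m pendant '[[1,[0.003,-0.011,0.04],[0,0,0]],[1,[0.003,-0.011,0.08],[0,0,0]],[1,[0.003,-0.011,0.12],[0,0,0]],[1,[0.003,-0.011,0.16],[0,0,0]],[1,[0.003,-0.011,0.19],[0,0,0]],[1,[0.003,-0.011,0.215],[0,0,0]],[1,[0.003,-0.011,0.23],[0,0,0]],[1,[0.003,-0.011,0.24],[0,0,0]],[1,[0.003,-0.011,0.245],[0,0,0]],[1,[0.003,-0.011,0.247],[0,0,0]]]'
python3 -m pendant '[[-0.6,[0,0,0],[0,0,0]],[-0.6,[0,0,0],[0,0,0]],[-0.6,[0,0,0],[0,0,0]],[-0.6,[0,0,0],[0,0,0]],[-0.6,[0,0,0],[0,0,0]],[-0.6,[0,0,0],[0,0,0]],[-0.6,[0,0,0],[0,0,0]],[-0.6,[0,0,0],[0,0,0]]]'
python3 -m pendant '[[-0.6,[0,0,0],[0,0,0]],[-0.6,[0,0,0],[0,0,0]]]'
```

```text
clock: 2.95
tool_pos: [0.4962, -0.0811, 0.0038]
orientation: [179.9, -0.0, -97.8]
force: [0.6, 0.5, 0.7]
opening: 0.088
gripper_force: 0.0
clock: 3.62
tool_pos: [0.4965, -0.0821, 0.0047]
orientation: [-180.0, 0.0, -97.9]
force: [-0.1, -0.4, 0.3]
opening: 0.04
gripper_force: 0.0
clock: 3.78
tool_pos: [0.4965, -0.0821, 0.0046]
orientation: [-180.0, 0.0, -97.9]
force: [0.7, -0.4, 0.0]
opening: 0.0267
gripper_force: 0.3
```

```bash
python3 -m pendant '[[-1,[0,0,0],[0,0,0]],[-1,[0,0,0],[0,0,0]],[-1,[0,0,-0.01],[0,0,0]],[-1,[0,0,-0.04],[0,0,0]],[-1,[0,0,-0.08],[0,0,0]],[-1,[0,0,-0.10],[0,0,0]],[-1,[0,0,-0.11],[0,0,0]],[-1,[0,0,-0.11],[0,0,0]],[-1,[0,0,-0.11],[0,0,0]]]'
python3 - <<'E'
from h import *
S,D=viewer.camera_params('scene'),viewer.camera_params('side')
ims={}
for n in ['scene','side']:
    im=viewer.snapshot(n);np.save(f'pics/{n}1.npy',im);ims[n]=im[:,:,::-1]
f=lambda x:cv2.resize(x,(399,600),interpolation=cv2.INTER_CUBIC)
a=ims['scene'][125:275,180:380]; b=ims['side'][95:245,200:300]
cv2.imwrite('pics/comp1.png',np.vstack([cv2.resize(a,(400,300),interpolation=2)]) if 0 else np.hstack([cv2.resize(a,(480,360),interpolation=2),cv2.resize(b,(240,360),interpolation=2)]))
# stand top corners: cover region by brightness, refine by printing the white base corners instead
E
```

```text
clock: 4.53
tool_pos: [0.496, -0.082, 0.1142]
orientation: [-180.0, 0.0, -98.0]
force: [0.1, -0.3, -1.9]
opening: 0.0238
gripper_force: 29.7
```

View pics/comp1.png

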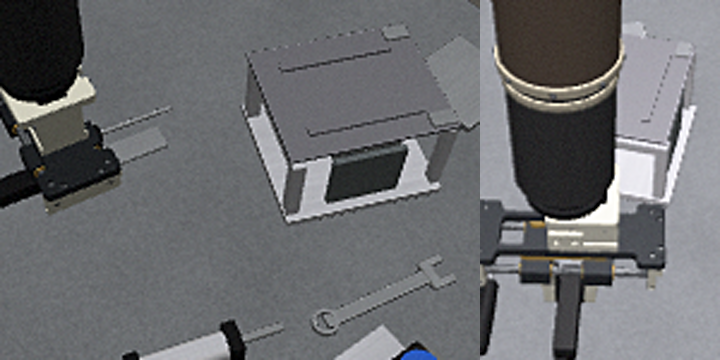

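```bash
python3 - <<'E'
from h import *
np.set_printoptions(precision=4,suppress=True)
S,D=viewer.camera_params('scene'),viewer.camera_params('side')
# refine hand-picked corners with cornerSubPix on the first pictures
def ref(n,pts):
    g=cv2.cvtColor(np.load(f'pics/{n}0.npy'),cv2.COLOR_RGB2GRAY)
    return cv2.cornerSubPix(g,np.float32(pts).reshape(-1,1,2),(3,3),(-1,-1),(3,50,.01)).reshape(-1,2)
sp=[(282.7,147.7),(301.7,192),(281.7,170.7),(300,217.3),(364,203.3)]
dp=[(224,145.7),(279,155.7),(224,168.3),(278.7,179),(289.3,140)]
a,b=ref('scene',sp),ref('side',dp)
for n,z,p,q,p0,q0 in zip(['lipL','lipR','bL','bR','bhR'],[.12,.12,.012,.012,.012],a,b,sp,dp):
    print(n,p,q,'S',onz(S,p,z)[:2],'D',onz(D,q,z)[:2],'hand',onz(S,p0,z)[:2],onz(D,q0,z)[:2],tri(S,p,D,q))
E
```

```text
lipL [283.4673 150.1435] [223.871  146.5675] S [0.4837 0.1911] D [0.4745 0.1847] hand [0.4748 0.1951] [0.4751 0.1885] (array([0.4745, 0.1991, 0.1068]), np.float64(0.00011530752214526438))
lipR [300.1872 194.33  ] [280.3659 156.668 ] S [0.6347 0.1306] D [0.6395 0.1232] hand [0.6311 0.1387] [0.6361 0.1277] (array([0.6381, 0.1263, 0.1215]), np.float64(0.0071487299669121965))
bL [281.7 170.7] [223.7758 167.6042] S [0.4742 0.199 ] D [0.4688 0.2001] hand [0.4742 0.199 ] [0.4694 0.1968] (array([0.4694, 0.2035, 0.0065]), np.float64(0.003023539412813234))
bR [298.5966 216.0536] [276.2415 178.6353] S [0.637  0.1358] D [0.6345 0.1331] hand [0.6427 0.1364] [0.6422 0.1307] (array([0.6352, 0.1376, 0.0074]), np.float64(0.0007701405133609015))
bhR [362.8213 201.2565] [289.2804 138.3024] S [0.7061 0.3242] D [0.7102 0.3207] hand [0.7134 0.3217] [0.7087 0.3118] (array([0.7087, 0.3197, 0.0154]), np.float64(0.004021048881704579))
```

```bash
python3 -c "
from h import *
print(tool([.497,.006,.114]))"
python3 -m pendant '[[-1,[-0.02,0.003,0],[0,0,3]],[-1,[-0.05,0.007,0],[0,0,7]],[-1,[-0.087,0.013,0],[0,0,13]],[-1,[-0.087,0.013,0],[0,0,13]],[-1,[-0.087,0.013,0],[0,0,13]],[-1,[-0.087,0.013,0],[0,0,13]]]'
python3 - <<'E'
from h import *
ims={}
for n in ['scene','side']:
    im=viewer.snapshot(n);np.save(f'pics/{n}2.npy',im);ims[n]=im[:,:,::-1]
a=ims['scene'][120:220,200:400]; b=ims['side'][95:245,200:300]
cv2.imwrite('pics/comp2.png',np.hstack([cv2.resize(a,(600,300),interpolation=2),cv2.resize(b,(200,300),interpolation=2)]))
o=sensors.get_obs();print(o['tool_pos'],o['orientation'],tool([.5256,.0806,.1138]))
E
```

```text
[-0.08759152  0.01048779 -0.00099655]
clock: 5.13
tool_pos: [0.4947, 0.0058, 0.1133]
orientation: [179.9, -0.1, -110.8]
force: [0.2, -0.7, -0.9]
opening: 0.0239
gripper_force: 29.7
[0.49499273 0.00505236 0.11371177] [ 1.79921606e+02 -7.17006037e-02 -1.10919499e+02] [-0.0814961  -0.00161474 -0.00019242]
```

View pics/comp2.png

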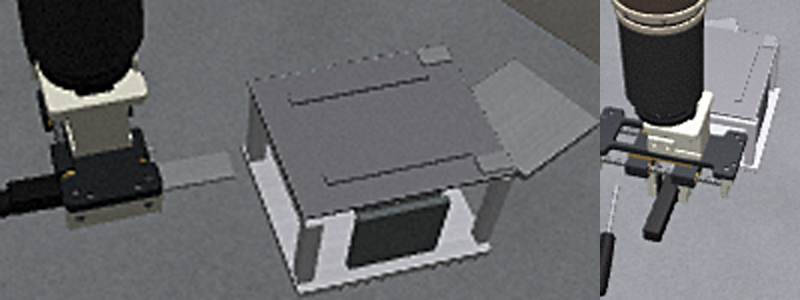

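```bash
python3 -m pendant '[[-1,[-0.015,0,0],[0,0,0]],[-1,[-0.025,0,0],[0,0,0]],[-1,[-0.03,0,0],[0,0,0]],[-1,[-0.035,0,0],[0,0,0]],[-1,[-0.04,0,0],[0,0,0]],[-1,[-0.044,0,0],[0,0,0]],[-1,[-0.048,0,0],[0,0,0]],[-1,[-0.052,0,0],[0,0,0]]]'
```

```text
clock: 5.9
tool_pos: [0.5142, 0.0547, 0.1146]
orientation: [180.0, -0.0, -110.9]
force: [0.3, 1.2, -0.9]
opening: 0.0236
gripper_force: 29.7
```

```bash
python3 -m pendant '[[-1,[-0.006,0,0],[0,0,0]],[-1,[-0.013,0,0],[0,0,0]],[-1,[-0.02,0,0],[0,0,0]],[-1,[-0.027,0,0],[0,0,0]],[-1,[-0.032,0,0],[0,0,0]],[-1,[-0.032,0,0],[0,0,0]]]'
python3 - <<'E'
from h import *
ims={}
for n in ['scene','side']:
    im=viewer.snapshot(n);np.save(f'pics/{n}3.npy',im);ims[n]=im[:,:,::-1]
a=ims['scene'][120:220,200:400]; b=ims['side'][95:245,200:300]
cv2.imwrite('pics/comp3.png',np.hstack([cv2.resize(a,(600,300),interpolation=2),cv2.resize(b,(200,300),interpolation=2)]))
o=sensors.get_obs();print(o['tool_pos'],o['orientation'],o['joint_pos'])
E
```

```text
clock: 6.4
tool_pos: [0.5261, 0.0853, 0.1146]
orientation: [-180.0, 0.0, -110.9]
force: [-0.1, -0.3, -0.4]
opening: 0.0236
gripper_force: 29.7
[0.52546161 0.08449433 0.11443419] [ 1.79984642e+02 -1.53749312e-02 -1.10912242e+02] [ 3.02569231e+01  1.31310741e+01 -2.59379841e+01 -2.99150603e-03
 -5.09525486e+01 -5.11672821e+01]
```

View pics/comp3.png

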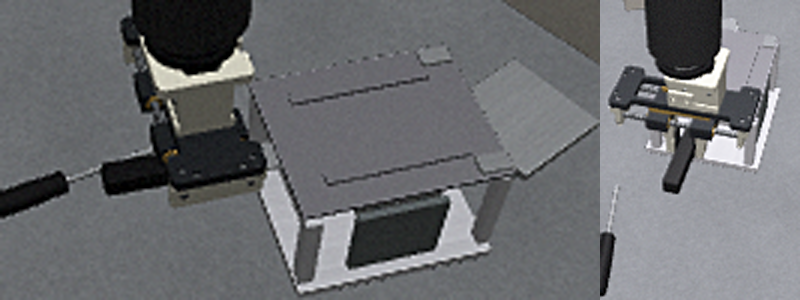

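```bash
python3 -m pendant '[[-1,[-0.0035,0,-0.017],[0,0,0]],[-1,[-0.0055,0,-0.0305],[0,0,0]],[-1,[-0.008,0,-0.0435],[0,0,0]],[-1,[-0.0125,0,-0.0565],[0,0,0]],[-1,[-0.0175,0,-0.069],[0,0,0]],[-1,[-0.024,0,-0.081],[0,0,0]],[-1,[-0.031,0,-0.0925],[0,0,0]],[-1,[-0.039,0,-0.103],[0,0,0]],[-1,[-0.0485,0,-0.113],[0,0,0]],[-1,[-0.0585,0,-0.122],[0,0,0]]]'
python3 -m pendant '[[-1,[-0.0105,0,-0.0085],[0,0,0]],[-1,[-0.022,0,-0.0155],[0,0,0]],[-1,[-0.034,0,-0.022],[0,0,0]],[-1,[-0.0465,0,-0.027],[0,0,0]],[-1,[-0.0595,0,-0.031],[0,0,0]],[-1,[-0.0725,0,-0.034],[0,0,0]],[-1,[-0.086,0,-0.036],[0,0,0]],[-1,[-0.0995,0,-0.0365],[0,0,0]],[-1,[-0.113,0,-0.036],[0,0,0]],[-1,[-0.1265,0,-0.034],[0,0,0]]]'
python3 -m pendant '[[-1,[-0.013,0,0.003],[0,0,0]],[-1,[-0.026,0,0.007],[0,0,0]],[-1,[-0.026,0,0.007],[0,0,0]],[-1,[-0.026,0,0.007],[0,0,0]],[-1,[-0.026,0,0.007],[0,0,0]],[-1,[-0.026,0,0.007],[0,0,0]]]'
python3 - <<'E'
from h import *
for n in ['scene','side']: np.save(f'pics/{n}4.npy',viewer.snapshot(n))
p=viewer.camera_params('scene')
import numpy as np
u=np.array([.358,.934,0]);v=np.array([-.934,.358,0]);H=np.array([.628,.349,.116])
a=np.load('pics/scene4.npy').astype(int);b=np.load('pics/scene0.npy').astype(int)
for th in (0,1.2,1.57,1.9,2.2):
  print(th,[np.round(proj(p,H+.202*(-np.cos(th)*u+np.sin(th)*np.array([0,0,1]))+w*v)).tolist() for w in(-.085,.085)])
cv2.imwrite('pics/s4.png',cv2.resize(a[60:240,200:440].astype(np.uint8)[:,:,::-1],(720,540),interpolation=2))
E
```

```text
clock: 7.33
tool_pos: [0.5461, 0.1386, 0.2372]
orientation: [180.0, -0.0, -111.0]
force: [0.1, -1.0, -1.6]
opening: 0.0236
gripper_force: 29.7
clock: 8.17
tool_pos: [0.5922, 0.2585, 0.2704]
orientation: [-180.0, 0.0, -110.9]
force: [0.1, 0.6, -0.4]
opening: 0.0241
gripper_force: 29.7
clock: 8.67
tool_pos: [0.6009, 0.2811, 0.2637]
orientation: [-180.0, -0.0, -110.9]
force: [0.0, 0.1, -1.3]
opening: 0.0238
gripper_force: 29.7
0 [[300.0, 195.0], [282.0, 150.0]]
1.2 [[361.0, 136.0], [334.0, 90.0]]
1.57 [[392.0, 126.0], [362.0, 81.0]]
1.9 [[417.0, 125.0], [384.0, 81.0]]
2.2 [[433.0, 129.0], [400.0, 86.0]]
```

View pics/s4.png

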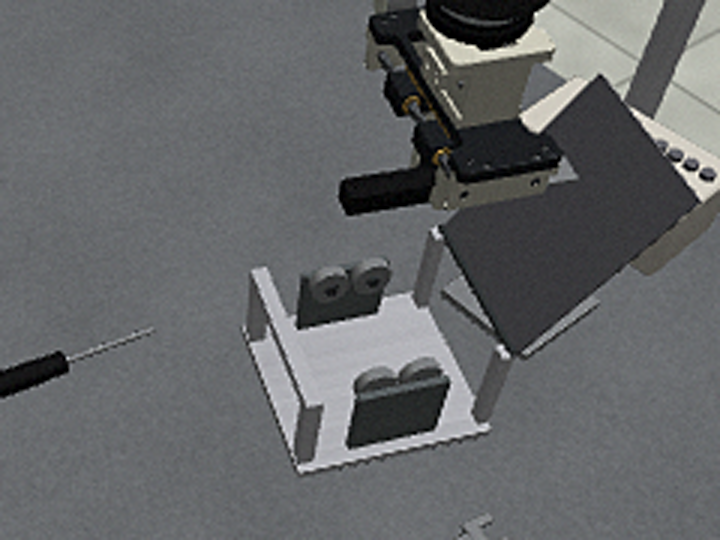

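```bash
python3 -m pendant '[[-1,[0.02,-0.001,0],[0,0,0]],[-1,[0.05,-0.004,0],[0,0,-1]],[-1,[0.09,-0.008,0],[0,0,-3]],[-1,[0.13,-0.011,0],[0,0,-5]],[-1,[0.17,-0.014,0.01],[0,0,-7]],[-1,[0.21,-0.018,0.02],[0,0,-9]],[-1,[0.25,-0.022,0.04],[0,0,-11]],[-1,[0.29,-0.026,0.055],[0,0,-13]],[-1,[0.325,-0.029,0.07],[0,0,-13]],[-1,[0.355,-0.031,0.085],[0,0,-13]]]'
python3 -m pendant '[[-1,[0.012,0,0.02],[0,0,0]],[-1,[0.018,0,0.045],[0,0,0]],[-1,[0.02,0,0.07],[0,0,0]],[-1,[0.02,0,0.09],[0,0,0]],[-1,[0.02,0,0.1],[0,0,0]]]'
python3 - <<'E'
from h import *
o=sensors.get_obs();print(o['tool_pos'],o['orientation'],tool([.4965,-.0821,.005]))
for n in ['scene','side']: np.save(f'pics/{n}5.npy',viewer.snapshot(n))
E
```

```text
clock: 9.6
tool_pos: [0.5018, -0.0636, 0.1786]
orientation: [-179.9, 0.0, -98.0]
force: [0.6, 0.1, -0.8]
opening: 0.0241
gripper_force: 29.7
clock: 10.02
tool_pos: [0.4988, -0.0818, 0.0767]
orientation: [179.9, -0.0, -98.0]
force: [-0.0, 0.2, -2.3]
opening: 0.0237
gripper_force: 29.7
[ 0.49880978 -0.08182399  0.07672815] [ 1.79874488e+02 -2.53860372e-02 -9.80241370e+01] [0.00056395 0.0020915  0.07173316]
```

```bash
python3 -m pendant '[[-1,[0.0005,0.002,0.03],[0,0,0]],[-1,[0.0005,0.002,0.05],[0,0,0]],[-1,[0.0005,0.002,0.06],[0,0,0]],[-1,[0.0005,0.002,0.066],[0,0,0]],[-1,[0.0005,0.002,0.069],[0,0,0]],[-1,[0.0005,0.002,0.0705],[0,0,0]],[-1,[0.0005,0.002,0.0715],[0,0,0]],[-1,[0.0005,0.002,0.0715],[0,0,0]]]'
```

```text
clock: 10.78
tool_pos: [0.4989, -0.0812, 0.0078]
orientation: [-179.9, 0.0, -97.9]
force: [-1.2, 0.4, -0.4]
opening: 0.0236
gripper_force: 29.7
```

```bash
python3 -m pendant '[[-1,[0,0.002,0.001],[0,0,0]],[-1,[0,0.002,0.002],[0,0,0]],[-1,[0,0.002,0.002],[0,0,0]],[-1,[0,0.002,0.002],[0,0,0]]]'
```

```text
clock: 11.12
tool_pos: [0.4963, -0.081, 0.0052]
orientation: [-180.0, 0.0, -97.9]
force: [-0.3, 0.1, -0.9]
opening: 0.024
gripper_force: 29.7
```

```bash
python3 -m pendant '[[-1,[0,0,0.0008],[0,0,0]],[-1,[0,0,0.0008],[0,0,0]],[0.3,[0,0,0.0008],[0,0,0]],[0.3,[0,0,0.0008],[0,0,0]],[0.3,[0,0,0.0008],[0,0,0]],[0.3,[0,0,0.0008],[0,0,0]],[0.3,[0,0,0.0008],[0,0,0]]]'
python3 -m pendant '[[0.3,[0,0,-0.02],[0,0,0]],[0.3,[0,0,-0.06],[0,0,0]],[0.3,[0,0,-0.1],[0,0,0]],[0.3,[0,0,-0.14],[0,0,0]],[0.3,[0,0,-0.18],[0,0,0]],[0.3,[0,0,-0.22],[0,0,0]],[0.3,[0,0,-0.25],[0,0,0]],[0.3,[0,0,-0.25],[0,0,0]]]'
python3 - <<'E'
from h import *
np.set_printoptions(precision=4,suppress=True)
p=viewer.camera_params('wrist');im=viewer.snapshot('wrist');np.savez('pics/w2.npz',im=im,p=p)
g=im.astype(int).sum(2)/3
# blade handle check
m=np.zeros(g.shape,np.uint8);m[90:215,215:285]=g[90:215,215:285]<70
c=max(cv2.findContours(m,0,2)[0],key=cv2.contourArea);r=cv2.minAreaRect(c);print(r,[onz(p,q,.022)[:2] for q in cv2.boxPoints(r)])
# flywheel from first pictures: predicted geometry vs pixels
S,D=viewer.camera_params('scene'),viewer.camera_params('side')
a=np.array([onz(D,q,.09) for q in[(214,288),(294,307)]]);b=np.array([onz(S,q,.09) for q in[(134.3,214.8),(137.7,280.5)]])
print(a,b,np.linalg.norm(a[1]-a[0]),np.linalg.norm(b[1]-b[0]),(a.mean(0)+b.mean(0))/2)
for q in (a,b): d=q[1]-q[0];print(np.degrees(np.arctan2(d[1],d[0])))
o=sensors.get_obs();print(o['tool_pos'],o['orientation'],o['joint_pos'],o['clock'])
E
```

```text
clock: 11.7
tool_pos: [0.4963, -0.081, 0.0042]
orientation: [180.0, -0.0, -97.9]
force: [-0.5, 0.3, -0.7]
opening: 0.0514
gripper_force: 0.0
clock: 12.37
tool_pos: [0.4993, -0.0812, 0.2615]
orientation: [-179.4, 0.1, -97.9]
force: [0.4, 0.3, 0.3]
opening: 0.0569
gripper_force: 0.0
((258.15576171875, 146.3932342529297), (16.382570266723633, 77.19244384765625), 1.5911403894424438) [array([ 0.512 , -0.0555]), array([ 0.4941, -0.161 ]), array([ 0.4723, -0.1574]), array([ 0.4887, -0.0517])]
[[ 0.4245 -0.2598  0.09  ]
 [ 0.6011 -0.3244  0.09  ]] [[ 0.4197 -0.2526  0.09  ]
 [ 0.5944 -0.321   0.09  ]] 0.18805940750956476 0.18761693074731334 [ 0.5099 -0.2894  0.09  ]
-20.08980163780466
-21.35494749837434
[ 0.498  -0.0809  0.2581] [-179.5993    0.1126  -97.919 ] [ 13.1518   2.8583 -17.8108   0.0418 -68.9165 -21.086 ] 12.4167
```

```bash
python3 -m pendant '[[0.3,[0.04,-0.015,-0.01],[0,0,5]],[0.3,[0.08,-0.03,-0.03],[0,0,10]],[0.3,[0.11,-0.045,-0.04],[0,0,13]],[0.3,[0.128,-0.05,-0.04],[0,0,13]],[0.3,[0.128,-0.05,-0.04],[0,0,13]],[0.3,[0.128,-0.05,-0.04],[0,0,13]]]'
python3 - <<'E'
from h import *
np.set_printoptions(precision=4,suppress=True)
p=viewer.camera_params('wrist');im=viewer.snapshot('wrist');np.savez('pics/w3.npz',im=im,p=p)
for n in ['scene','side']: np.save(f'pics/{n}6.npy',viewer.snapshot(n))
o=sensors.get_obs();print(o['tool_pos'],o['orientation'])
print('pred centre top',proj(p,np.array([.51,-.289,.15])))
s=np.array([.934,-.358,0])
for k in(-.095,.095):print('shaft end',proj(p,np.array([.51,-.289,.09])+k*s))
# composite: wrist top part + side view of the stand
d=np.load('pics/side6.npy');sc=np.load('pics/scene6.npy')
A=cv2.resize(im[:215],(640,269),interpolation=2)
B=cv2.resize(d[80:190,195:320],(375,330),interpolation=2);C=cv2.resize(sc[125:235,270:395],(375,330),interpolation=2)
out=np.zeros((600,750,3),np.uint8);out[:269,:640]=A;out[269:599,:375]=B;out[269:599,375:]=C
cv2.imwrite('pics/last.png',out[:,:,::-1])
E
```

```text
clock: 12.92
tool_pos: [0.5275, -0.2155, 0.2926]
orientation: [179.8, -0.0, -111.1]
force: [-0.2, 0.7, 0.5]
opening: 0.0568
gripper_force: 0.0
[ 0.5276 -0.214   0.2935] [ 179.9231   -0.006  -110.9003]
pred centre top (np.float64(243.08818746297695), np.float64(109.81823437179477))
shaft end (np.float64(322.15202023691035), np.float64(111.0803166579674))
shaft end (np.float64(167.25827560039065), np.float64(111.30959339236207))
```

View pics/last.png

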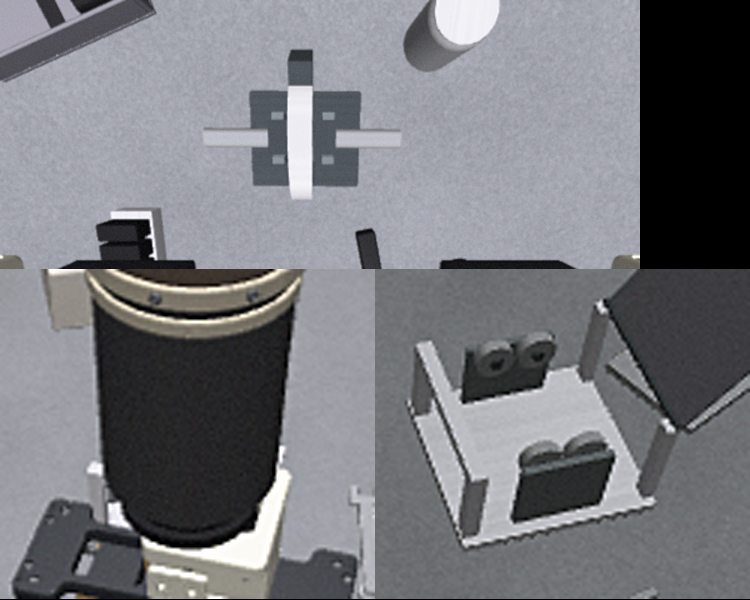

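```bash
python3 - <<'E'
from h import *
np.set_printoptions(precision=4,suppress=True)
S,D=viewer.camera_params('scene'),viewer.camera_params('side')
p=np.load('pics/w3.npz',allow_pickle=True)['p'].item()
L,R=(163.2,110.4),(320.8,110.8)
for n,w,s,d in[('x+',L,(137.7,280.5),(294,307)),('x-',R,(134.3,214.8),(214,288))]:
    print(n,'wrist/scene',*tri(p,w,S,s),'wrist/side',*tri(p,w,D,d))
a,b=onz(p,L,.092),onz(p,R,.092);e=a-b
print('mid',(a+b)/2,np.linalg.norm(e),np.degrees(np.arctan2(e[1],e[0])))
print('disc top',onz(p,(240.2,112),.15))
u=np.array([.358,.934,0]);s=np.array([.934,-.358,0])
far=(onz(S,(310,155.3),.086)+onz(S,(324,152),.086))/2+.059*s
near=(onz(S,(325.3,182.7),.106)+onz(S,(340.7,179.3),.106))/2-.065*s
print('bed',far,near,'base mid',np.array([.556,.160])+.1*u[:2])
E
```

```text
x+ wrist/scene [ 0.6    -0.3224  0.101 ] 0.003837392176101096 wrist/side [ 0.6013 -0.3255  0.0933] 0.001435016492343429
x- wrist/scene [ 0.4238 -0.2545  0.0953] 0.0033687575548822183 wrist/side [ 0.4227 -0.2561  0.0837] 0.0029984586371009036
mid [ 0.5128 -0.2908  0.092 ] 0.19218237760582796 -21.193142813767682
disc top [ 0.5135 -0.2881  0.15  ]
bed [0.5842 0.2644 0.086 ] [0.5837 0.2643 0.106 ] base mid [0.5918 0.2534]
```

```bash
python3 -m pendant '[[0.3,[-0.03,0.007,-0.01],[0,0,0]],[0.3,[-0.07,0.016,-0.03],[0,0,0]],[0.3,[-0.11,0.025,-0.05],[0,0,0]],[0.3,[-0.15,0.034,-0.067],[0,0,0]],[0.3,[-0.19,0.043,-0.067],[0,0,0]],[0.3,[-0.23,0.052,-0.067],[0,0,0]],[0.3,[-0.27,0.061,-0.067],[0,0,0]],[0.3,[-0.31,0.07,-0.067],[0,0,0]],[0.3,[-0.35,0.079,-0.067],[0,0,0]],[0.3,[-0.39,0.088,-0.067],[0,0,0]]]'
python3 -m pendant '[[0.3,[-0.04,0.009,0],[0,0,0]],[0.3,[-0.075,0.017,0],[0,0,0]],[0.3,[-0.105,0.024,0],[0,0,0]],[0.3,[-0.12,0.028,0],[0,0,0]],[0.3,[-0.12,0.028,0],[0,0,0]],[0.3,[-0.12,0.028,0],[0,0,0]],[0.3,[-0.12,0.028,0],[0,0,0]]]'
python3 - <<'E'
from h import *
np.set_printoptions(precision=4,suppress=True)
p=viewer.camera_params('wrist');im=viewer.snapshot('wrist');np.savez('pics/w4.npz',im=im,p=p);cv2.imwrite('pics/w4.png',im[:,:,::-1])
o=sensors.get_obs();print(o['tool_pos'],o['orientation'],o['clock'])
g=cv2.cvtColor(im,cv2.COLOR_RGB2GRAY)
for X in [(.588,.26,.086),(.588,.26,.012)]: print('pred',proj(p,np.array(X)))
s=np.array([.934,-.358,0]);B=np.array([.588,.26,0])
for k in(-.095,-.065,.065,.095):print(k,np.round(proj(p,B+k*s+[0,0,.1])))
for lo,hi,nm in[(0,75,'dark'),(190,256,'white')]:
    m=((g>=lo)&(g<hi)).astype(np.uint8);m[212:]=0
    for c in cv2.findContours(m,0,2)[0]:
        if cv2.contourArea(c)>150: r=cv2.minAreaRect(c);print(nm,cv2.contourArea(c),np.round(r[0],1),np.round(r[1],1),round(r[2],1))
E
```

```text
clock: 13.9
tool_pos: [0.5833, 0.1783, 0.3616]
orientation: [-180.0, 0.0, -110.8]
force: [1.2, -0.4, 0.4]
opening: 0.0563
gripper_force: 0.0
clock: 14.48
tool_pos: [0.6006, 0.297, 0.3614]
orientation: [-180.0, -0.0, -110.9]
force: [-0.4, -0.2, -0.6]
opening: 0.0565
gripper_force: 0.0
[0.6008 0.2966 0.3617] [-179.9836    0.016  -110.9376] 14.5333
pred (np.float64(252.50392282925216), np.float64(136.90338514798987))
pred (np.float64(252.685590887029), np.float64(134.17821215658793))
-0.095 [318. 138.]
-0.065 [297. 138.]
0.065 [208. 137.]
0.095 [187. 137.]
dark 290.5 [402.5 209.5] [  3. 101.] 90.0
dark 286.0 [105.5 209.5] [ 3. 99.] 90.0
dark 2902.0 [29.6 93.8] [64.  62.7] 66.4
dark 178.0 [104.    4.5] [ 9. 32.] 90.0
dark 1579.5 [19.5 31.5] [39. 63.] 0.0
white 10925.0 [251.  125.5] [125. 126.] 90.0
white 8407.0 [ 51.5 105.5] [211. 103.] 90.0
```

```bash
python3 - <<'E'
from h import *
np.set_printoptions(precision=4,suppress=True)
d=np.load('pics/w4.npz',allow_pickle=True);im=d['im'];p=d['p'].item();g=cv2.cvtColor(im,cv2.COLOR_RGB2GRAY)
R=g[55:200,180:325]; print('levels',np.percentile(R,[5,20,50,80,95]))
for t in(110,150,185):
  m=(g<t).astype(np.uint8);k=np.zeros_like(m);k[64:190,190:313]=m[64:190,190:313]
  for c in cv2.findContours(k,0,2)[0]:
    if cv2.contourArea(c)>40: print(t,cv2.contourArea(c),cv2.boundingRect(c))
for r in (100,115,125,130,137,144,150,160):print(r,g[r,184:322:3])
for c in (207,212,290,297):print('col',c,g[100:176:2,c])
E
```

```text
levels [126.2 151.  228.  233.  235. ]
110 69.0 (288, 127, 14, 35)
110 74.0 (201, 127, 15, 36)
110 41.5 (289, 108, 5, 26)
110 51.5 (210, 108, 5, 26)
150 61.0 (198, 183, 18, 7)
150 65.0 (284, 182, 22, 8)
150 797.0 (190, 102, 26, 70)
150 812.0 (287, 101, 26, 65)
150 62.5 (293, 77, 19, 6)
150 78.5 (190, 77, 20, 17)
185 3737.5 (190, 76, 123, 114)
100 [154 148 149 152 153 234 231 228 235 231 230 230 232 235 233 234 232 232
 231 233 234 232 232 233 230 229 229 230 234 230 226 227 228 232 230 230
 229 230 230 228 230 183 146 153 153 160]
115 [158 156 154 157 135 130 167 175 176  65 226 232 229 235 232 233 232 234
 231 233 234 234 232 232 234 230 230 231 235 229 228 230 230 232 231 211
  82 178 176 112 135 143 153 158 149 154]
125 [156 153 154 154 139 129 171 179 180  80 151 232 230 234 232 232 231 233
 232 233 232 233 233 233 233 230 232 232 235 232 230 232 233 233 232 150
  92 177 178 114 134 146 156 155 158 153]
130 [158 149 156 154 143 134 116 176 178  97 220 233 231 236 233 233 232 233
 231 235 234 234 233 233 233 233 232 231 235 231 231 233 234 232 231 211
 141 179 178  90 132 151 157 
[... 736 characters left out ...]
52
 173 177 176 122 134 145 148 157 155 152]
col 207 [232 234 233 215  99 135 159 170 176 183 180 180 183 183 178 180 165 128
  49  94 121 147 167 172 180 184 181 181 179 177 180 163 205 233 232 230
 233 232]
col 212 [230 230 230 231 199 142  90  79  67  60  74  72  72  68  68  69  77 129
 238 103  70  74  75  76  77  80  81  82  86  98 111 129 207 237 238 238
 237 235]
col 290 [234 233 232 235 213 161 141 117 105  66  73  73  68  94  94 114 142 202
 232 137  88  72  64  60  59  69  71  61  62  61  71 112 235 234 234 235
 235 234]
col 297 [229 230 233 136 109 138 163 177 182 179 184 184 180 180 177 176 165 123
  46 103 127 151 174 179 179 183 184 183 180 181 178 156 236 236 233 234
 232 232]
```

```bash
python3 - <<'E'
from h import *
np.set_printoptions(precision=4,suppress=True)
d=np.load('pics/w4.npz',allow_pickle=True);im=d['im'];p=d['p'].item();g=cv2.cvtColor(im,cv2.COLOR_RGB2GRAY)
out={}
for nm,c0,c1 in[('L',196,214),('R',288,306)]:
    cs=[]
    for r in (113,116,119,122,125,150,153,156):
        w=np.where((g[r,c0:c1]>158)&(g[r,c0:c1]<195))[0]+c0
        cs.append(((w.min()+w.max())/2,w.max()-w.min()+1))
    print(nm,cs); out[nm]=np.median([c[0] for c in cs])
    v=255-g[130:142,c0+6:c1-6].astype(float).mean(1); v=np.clip(v-v.min()-40,0,None); print('valley row',(v*np.arange(130,142)).sum()/v.sum())
for z in(.086,.1):
    a,b=onz(p,(out['L'],136),z),onz(p,(out['R'],136),z);e=a-b
    print('bed',(a+b)/2,np.linalg.norm(e),np.degrees(np.arctan2(e[1],e[0])))
S=viewer.camera_params('scene')
print('scene z', tri(S,(332.5,181),p,(out['L'],136)))
o=sensors.get_obs();print(o['tool_pos'])
E
```

```text
L [(np.float64(206.0), np.int64(7)), (np.float64(205.0), np.int64(7)), (np.float64(205.5), np.int64(8)), (np.float64(205.5), np.int64(8)), (np.float64(205.5), np.int64(8)), (np.float64(206.5), np.int64(8)), (np.float64(206.5), np.int64(8)), (np.float64(207.0), np.int64(7))]
valley row 136.90807055050774
R [(np.float64(297.0), np.int64(7)), (np.float64(294.5), np.int64(12)), (np.float64(296.5), np.int64(8)), (np.float64(296.5), np.int64(8)), (np.float64(296.5), np.int64(8)), (np.float64(295.5), np.int64(8)), (np.float64(295.5), np.int64(8)), (np.float64(295.5), np.int64(8))]
valley row 136.54411014788374
bed [0.5898 0.2579 0.086 ] 0.13601868758116117 -20.873066972057686
bed [0.5894 0.2571 0.1   ] 0.13161505566216058 -20.87306697205769
scene z (array([0.6481, 0.2337, 0.1152]), np.float64(8.623587045756881e-05))
[0.6008 0.2966 0.3617]
```

```bash
python3 -m pendant '[[0.3,[0.03,-0.006,0],[0,0,0]],[0.3,[0.07,-0.015,0],[0,0,0]],[0.3,[0.11,-0.024,0],[0,0,0]],[0.3,[0.15,-0.032,0],[0,0,0]],[0.3,[0.19,-0.041,0],[0,0,0]],[0.3,[0.23,-0.05,0.01],[0,0,0]],[0.3,[0.27,-0.058,0.02],[0,0,0]],[0.3,[0.31,-0.067,0.04],[0,0,0]],[0.3,[0.35,-0.075,0.06],[0,0,0]],[0.3,[0.389,-0.084,0.07],[0,0,0]]]'
python3 -m pendant '[[0.3,[0.04,-0.009,0.01],[0,0,0]],[0.3,[0.08,-0.017,0.02],[0,0,0]],[0.3,[0.12,-0.026,0.03],[0,0,0]],[0.3,[0.155,-0.034,0.04],[0,0,0]],[0.3,[0.18,-0.039,0.05],[0,0,0]],[0.3,[0.195,-0.042,0.06],[0,0,0]],[0.3,[0.2,-0.043,0.065],[0,0,0]],[0.3,[0.2,-0.043,0.065],[0,0,0]],[0.3,[0.2,-0.043,0.065],[0,0,0]]]'
python3 -c "
from h import *
print(tool([.5094,-.2993,.119]))"
```

```text
clock: 15.37
tool_pos: [0.5396, -0.0909, 0.2928]
orientation: [-180.0, 0.0, -111.0]
force: [0.3, 0.7, -0.3]
opening: 0.057
gripper_force: 0.0
clock: 16.12
tool_pos: [0.5099, -0.2909, 0.229]
orientation: [-180.0, 0.0, -111.0]
force: [0.1, -0.3, 1.3]
opening: 0.0569
gripper_force: 0.0
[ 0.00800333 -0.00253681  0.10997683]
```

```bash
python3 -m pendant '[[0.3,[0.008,-0.0025,0.03],[0,0,0]],[0.3,[0.008,-0.0025,0.06],[0,0,0]],[0.3,[0.008,-0.0025,0.08],[0,0,0]],[0.3,[0.008,-0.0025,0.095],[0,0,0]],[0.3,[0.008,-0.0025,0.105],[0,0,0]],[0.3,[0.008,-0.0025,0.11],[0,0,0]],[0.3,[0.008,-0.0025,0.11],[0,0,0]]]'
python3 -m pendant '[[-1,[0,0,0],[0,0,0]],[-1,[0,0,0],[0,0,0]],[-1,[0,0,0],[0,0,0]],[-1,[0,0,0],[0,0,0]],[-1,[0,0,0],[0,0,0]],[-1,[0,0,0],[0,0,0]],[-1,[0,0,0],[0,0,0]],[-1,[0,0,0],[0,0,0]]]'
```

```text
clock: 16.7
tool_pos: [0.5101, -0.2983, 0.1184]
orientation: [180.0, -0.0, -110.9]
force: [-0.1, 0.1, -0.7]
opening: 0.0568
gripper_force: 0.0
clock: 17.37
tool_pos: [0.5103, -0.2992, 0.1188]
orientation: [-179.9, 0.0, -110.9]
force: [1.0, -0.5, 2.1]
opening: 0.0196
gripper_force: 30.0
```

```bash
python3 -m pendant '[[-1,[0,0,-0.002],[0,0,0]],[-1,[0,0,-0.005],[0,0,0]],[-1,[0,0,-0.012],[0,0,0]],[-1,[0,0,-0.022],[0,0,0]],[-1,[0,0,-0.035],[0,0,0]],[-1,[0,0,-0.05],[0,0,0]],[-1,[0,0,-0.07],[0,0,0]],[-1,[0,0,-0.09],[0,0,0]],[-1,[0,0,-0.1],[0,0,0]],[-1,[0,0,-0.1],[0,0,0]]]'
python3 - <<'E'
from h import *
np.set_printoptions(precision=4,suppress=True)
o=sensors.get_obs();print(o['tool_pos'],o['orientation'],o['force'],o['moment'],o['opening'])
p=viewer.camera_params('wrist');im=viewer.snapshot('wrist');np.savez('pics/w5.npz',im=im,p=p)
for n in ['scene','side']: np.save(f'pics/{n}7.npy',viewer.snapshot(n))
g=cv2.cvtColor(im,cv2.COLOR_RGB2GRAY)
m=(g<70).astype(np.uint8);m[200:]=0
for c in cv2.findContours(m,0,2)[0]:
    if cv2.contourArea(c)>100: print(cv2.contourArea(c),cv2.boundingRect(c))
# where heavy block should appear if wheel did not turn in the grip
C=np.array(o['tool_pos'])+[.0026,.0092,-.0288]; u=np.array([.358,.934,0])
for a in(95,105,115,125,135): print(a,np.round(proj(p,C+.074*(-np.sin(np.radians(a))*u-np.cos(np.radians(a))*np.array([0,0,1])))))
E
```

```text
clock: 18.2
tool_pos: [0.5112, -0.2996, 0.2217]
orientation: [-179.7, 0.0, -110.9]
force: [0.7, -0.9, -6.4]
opening: 0.0201
gripper_force: 30.0
[ 0.5112 -0.2996  0.2217] [-179.7052    0.0084 -110.9198] [ 0.6991 -0.9148 -6.3733] [ 0.0722 -0.2263 -0.0525] 0.02013619290656605
1349.0 (234, 116, 41, 39)
885.0 (41, 37, 46, 33)
1052.5 (0, 15, 42, 70)
793.0 (75, 0, 43, 64)
95 [255. 122.]
105 [255. 127.]
115 [255. 136.]
125 [254. 150.]
135 [254. 170.]
```

```bash
python3 - <<'E'
from h import *
np.set_printoptions(precision=4,suppress=True,linewidth=150)
d=np.load('pics/w5.npz',allow_pickle=True);im=d['im'];p=d['p'].item();g=cv2.cvtColor(im,cv2.COLOR_RGB2GRAY)
T=np.array([.5112,-.2996,.2217]);C=T+[.0026,.0092,-.0288];s=np.array([.934,-.358,0])
for k in(-.09,-.06,.06,.09):print(k,np.round(proj(p,C+k*s),1))
for k in(-.08,.08):
    c,r=np.round(proj(p,C+k*s)).astype(int);print(c,r,g[r-20:r+20:2,c])
print('blk');print(g[100:175:4,225:285:4])
S=viewer.camera_params('scene');D=viewer.camera_params('side')
for n,q in(('scene',S),('side',D)):
    gg=cv2.cvtColor(np.load(f'pics/{n}7.npy'),cv2.COLOR_RGB2GRAY)
    for k in(-.08,.08):
        c,r=np.round(proj(q,C+k*s)).astype(int);print(n,k,c,r,'col',gg[max(r-10,0):r+11,c],'row',gg[r,c-10:c+11])
E
```

```text
-0.09 [382.5 230. ]
-0.06 [339.7 229.9]
0.06 [169.4 229.4]
0.09 [127.  229.2]
368 230 [15 27 24 25 19 25 21 21 25 32 44 38 55 69 72 72 69 70 71 70]
141 229 [10 21 26 27 25 24 22 21 18 17 39 42 44 67 64 60 61 66 63 63]
blk
[[179 173 173 182 177 177 174 172 174 170 171 173 172 163 178]
 [166 180 178 176 175 173 160 176 172 175 178 170 183 175 181]
 [177 176 171 174 171 167 171 174 182 186 166 173 167 169 179]
 [178 177 174 173 175 168 170 179 172 176 172 177 170 171 174]
 [173 174 171 149  57  50  55  59  55  64  54  56 168 172 173]
 [180 178 171 109  54  56  60  56  52  53  51  52 179 172 176]
 [174 177 178  90  57  52  58  56  53  50  55  52 180 177 177]
 [182 175 178  72  54  56  50  53  51  53  55  57 165 183 167]
 [171 181 175  60  61  54  54  56  52  55  53  56 155 166 185]
 [ 96  92  96  55  55  58  56  55  49  55  55  57  78  94  93]
 [ 91  88  88  56  52  53  55  52  55  57  56  56  69  84  87]
 [ 92  94  93  57  50  53  56  58  54  56  56  57  57  92  88]
 [ 91  92  89  56  53  55  55  57  53  50  60  54  51  87  91]
 [ 92  91  84  52  56  55  55  57  55  54  56  54  53  89  
[... 415 characters left out ...]
9  11  22  18] row [  9  35  98  74  49  26  24  25  24  11  63 142 137 120  84 108 110 114 110 111 108]
scene 0.08 124 259 col [132 129 133 134 135 133 132 131 134 134 133 131 140  94  50  57  52  52  55  54  48] row [108 112 115 112 110 118  77 116 137 133 133 134 131 129 111  63  56 105 100 103  97]
side -0.08 217 267 col [115 160 131 119  62 162 161 182 186 185 185 185 173 138 119 109 158 165 162 163 160] row [167 165 171 181 186 185 186 184 185 185 185 183 184 183 193 156  58  15  31  30  24]
side 0.08 292 285 col [ 60  31  18 118 124 137 142 145 140 142 102 184 195 158 128 107 126 154 151 149 153] row [171 180 186 189 186 184 185 186 189 144 102 118 136 141 182 187 183 156 153 154 150]
```

```bash
python3 - <<'E'
from h import *
d=np.load('pics/w5.npz',allow_pickle=True);p=d['p'].item()
G=np.array([.5112,-.2996,.2217+.0188]); u=np.array([.358,.934,0]);k=np.array([0,0,1.])
for de in(0,3,6,9,12):
    t=np.radians(de); rot=lambda a,b:(a*np.cos(t)-b*np.sin(t)*-1*1, 0)
    # coordinates (along u, z) relative to grip, block side (-u) drops by t
    def P(a,b): return G+(a*np.cos(t)-b*np.sin(t))*u+(a*np.sin(t)+b*np.cos(t))*k
    def B(ang): r=np.radians(ang);return P(.0099-.077*np.sin(r),-.0476-.077*np.cos(r))
    c=P(.0099,-.0476)-G
    print(de,'lower corner',np.round(proj(p,B(97.7)),1),'upper',np.round(proj(p,B(132.3)),1),'centre u,z',round(c@u,4),round(c[2],4))
E
```

```text
0 lower corner [253.2 118.5] upper [252.6 160.5] centre u,z 0.0099 -0.0476
3 lower corner [253.3 121.9] upper [252.6 159.4] centre u,z 0.0124 -0.047
6 lower corner [253.3 125.4] upper [252.7 158.7] centre u,z 0.0148 -0.0463
9 lower corner [253.3 129.1] upper [252.7 158.2] centre u,z 0.0172 -0.0455
12 lower corner [253.4 132.9] upper [252.8 158. ] centre u,z 0.0196 -0.0445
```

```bash
python3 -m pendant '[[-1,[-0.01,0.002,-0.015],[0,0,0]],[-1,[-0.03,0.007,-0.035],[0,0,0]],[-1,[-0.055,0.013,-0.05],[0,0,0]],[-1,[-0.085,0.02,-0.06],[0,0,0]],[-1,[-0.115,0.027,-0.065],[0,0,0]],[-1,[-0.145,0.034,-0.065],[0,0,0]],[-1,[-0.175,0.041,-0.065],[0,0,0]],[-1,[-0.205,0.048,-0.065],[0,0,0]],[-1,[-0.235,0.054,-0.065],[0,0,0]],[-1,[-0.265,0.061,-0.065],[0,0,0]]]'
python3 -m pendant '[[-1,[-0.03,0.007,0],[0,0,0]],[-1,[-0.06,0.014,0],[0,0,0]],[-1,[-0.09,0.021,0],[0,0,0]],[-1,[-0.12,0.028,0],[0,0,0]],[-1,[-0.15,0.035,0],[0,0,0]],[-1,[-0.18,0.042,0],[0,0,0]],[-1,[-0.21,0.049,0],[0,0,0]],[-1,[-0.235,0.055,0],[0,0,0]],[-1,[-0.255,0.06,0],[0,0,0]],[-1,[-0.265,0.063,0],[0,0,0]]]'
python3 -m pendant '[[-1,[-0.005,0.001,0.01],[0,0,0]],[-1,[-0.01,0.001,0.02],[0,0,0]],[-1,[-0.01,0.001,0.03],[0,0,0]],[-1,[-0.01,0.001,0.03],[0,0,0]],[-1,[-0.01,0.001,0.03],[0,0,0]]]'
python3 -c "
from h import *
o=sensors.get_obs();print(o['tool_pos'],o['orientation'],o['force'],tool([.5873,.2498,.1338]))"
```

```text
clock: 19.18
tool_pos: [0.5469, -0.0282, 0.2818]
orientation: [179.9, -0.1, -110.9]
force: [0.9, 0.6, -7.9]
opening: 0.0196
gripper_force: 30.0
clock: 20.02
tool_pos: [0.5832, 0.2426, 0.2814]
orientation: [179.9, -0.1, -110.9]
force: [-0.3, -0.4, -7.7]
opening: 0.0198
gripper_force: 30.0
clock: 20.43
tool_pos: [0.5855, 0.2485, 0.2521]
orientation: [179.9, -0.1, -111.0]
force: [0.4, -0.1, -8.3]
opening: 0.0199
gripper_force: 30.0
[0.58554775 0.24852666 0.25214588] [ 1.79922444e+02 -1.45203361e-01 -1.10993634e+02] [ 0.44234322 -0.12930717 -8.34084481] [-0.0021165  -0.00133993  0.11833919]
```

```bash
python3 -m pendant '[[-1,[-0.002,-0.0013,0.01],[0,0,0]],[-1,[-0.002,-0.0013,0.025],[0,0,0]],[-1,[-0.002,-0.0013,0.04],[0,0,0]],[-1,[-0.002,-0.0013,0.055],[0,0,0]],[-1,[-0.002,-0.0013,0.07],[0,0,0]],[-1,[-0.002,-0.0013,0.083],[0,0,0]],[-1,[-0.002,-0.0013,0.093],[0,0,0]],[-1,[-0.002,-0.0013,0.1],[0,0,0]],[-1,[-0.002,-0.0013,0.105],[0,0,0]],[-1,[-0.002,-0.0013,0.105],[0,0,0]]]'
python3 - <<'E'
from h import *
np.set_printoptions(precision=4,suppress=True,linewidth=150)
o=sensors.get_obs();T=o['tool_pos'];print(T,o['force'],tool([.5873,.2498,.1338]))
S=viewer.camera_params('scene');im=viewer.snapshot('scene');np.save('pics/scene8.npy',im);g=cv2.cvtColor(im,cv2.COLOR_RGB2GRAY)
C=T+[.0027,.0092,-.0288];s=np.array([.934,-.358,0])
for k in(-.095,.09,.095):
    c,r=np.round(proj(S,C+k*s),1);print(k,c,r);r=int(round(r));c=int(round(c));print('row',c-14,g[r-1:r+2,c-14:c+15].astype(int).mean(0).round())
for k in(-.065,.065):
  B=np.array([.590,.259,.086]);u=np.array([.358,.934,0])
  print([np.round(proj(S,B+k*s+q*u),1) for q in(-.022,.022)])
E
```

```text
clock: 21.27
tool_pos: [0.5878, 0.2511, 0.1476]
orientation: [180.0, -0.0, -111.0]
force: [-1.4, 0.6, -7.7]
opening: 0.0194
gripper_force: 30.0
[0.5878 0.2511 0.1476] [-1.4236  0.6178 -7.709 ] [0.0014 0.     0.0138]
-0.095 314.7 139.3
row 301 [109. 107. 110. 106. 109. 108. 110. 110. 105. 111. 116.  77.  67. 100. 134. 143. 110.  21.  37.  34.  26.  29.  33.  34.  29.   6.  28.  70. 123.]
0.09 337.8 187.5
row 324 [ 50.  52.  51.  60.  61.  70.  67.  71.  90.  74.  80.  64.  64.  57.  55.  56.  52.  57.  70.  69.  70.  64.  58.  54.  38.  39. 186. 193. 186.]
0.095 338.5 188.9
row 324 [ 57.  67.  67.  74.  74.  84.  83.  87.  94.  87.  93.  67.  52.  51.  54.  53.  47.  53.  55.  49.  50.  42.  37.  37.  26.  80. 201. 190. 185.]
[array([309.3, 155.5]), array([323.2, 152.8])]
[array([324.5, 189.3]), array([339.3, 186.2])]
```

```bash
python3 - <<'E'
import numpy as np,cv2
np.set_printoptions(linewidth=200)
g=cv2.cvtColor(np.load('pics/scene8.npy'),cv2.COLOR_RGB2GRAY);h=cv2.cvtColor(np.load('pics/scene6.npy'),cv2.COLOR_RGB2GRAY)
print(g[168:200,320:350]);print(h[176:192:2,320:350])
E
```

```text
[[ 93  73  14  20  25  20  16  22   9  10  34  74  39  10  18  20   0   0   0  40  35  80  98 199 197 142 100 110 108 110]
 [ 94  73  15  24  15  24  24  15  35  70 149 150 147  76  13  16  73  66  94  85  76 102 198 192 188 193  97 102 110 109]
 [ 93  97  16  19  24  16  20  31  89 126 141 137 140 152  10  23  93  85  84  75 135 193 187 182 185 191 144  99 101 107]
 [ 91  91  53  13  20  26  24  29  74 100 127 134 135 144  63  37  83  75  63 133 199 188 183 181 182 187 195 151 109 108]
 [ 92  92  99  21  17  27  26  25  61  79 120 141 136 135 140  55  70  97 161 194 186 188 188 187 188 188 197 149 101 106]
 [ 84  89  91  30  19  24  19  19  64  75 100 134 134 133 135  99 127 201 196 190 191 187 187 188 186 190 193 198 153 101]
 [ 87  87  95   7  16  25  24  23  17  65  77 121 138 136 129 141 203 197 189 187 187 189 188 188 188 185 186 194 147  96]
 [ 84  85  93  11   0   0   0   0  39  48  65 103 131 136 134 124 158 194 190 188 190 185 185 185 184 181 184 190 199 148]
 [ 78  86  87  93  60  32  58  80  77  43  53  79 119 137 133 129 132 197 185 185 184 186 185 190 188 189 188 189 19
[... 3121 characters left out ...]
189 191 190 188 195 194 198 202 166 127 128 128 132 133 135 130 161 196 190 191 190]
 [193 196 193 200 160 164 141 146 143 181 195 195 195 201 141  85 108 123 135 142 149 122  96  96  95  87 150 208 196 195]
 [152 109 120 135 130 138 138 141 136 141 130 157 171  50  67  85 104  83  46  53  56  55  59  63  51  55  40 127 216 202]
 [ 93 106 129 143  94 100  48  51  49  49  50  49  55  53  65  58  53  55  55  37  62  57  73 104 103 103  98  95  95  82]
 [ 85  76  52  55  58  58  55  53  57  53  53  65  74  81 102 105 102 101 103 108 107 107  91  64  72  53  31  37  28   8]
 [ 52  52  77  73  76 104 107 102 102 102 106 110 110  92  70  71  30  35  33  38  36  41  43  41  40  47  43  41  23 169]]
```

```bash
python3 -m pendant '[[-1,[0.0012,0,0.002],[0,0,0]],[-1,[0.0012,0,0.004],[0,0,0]],[-1,[0.0012,0,0.006],[0,0,0]],[-1,[0.0012,0,0.008],[0,0,0]],[-1,[0.0012,0,0.009],[0,0,0]],[-1,[0.0012,0,0.010],[0,0,0]],[-1,[0.0012,0,0.011],[0,0,0]],[-1,[0.0012,0,0.011],[0,0,0]]]'
python3 -m pendant '[[-1,[0,0,0.0005],[0,0,0]],[-1,[0,0,0.001],[0,0,0]],[-1,[0,0,0.001],[0,0,0]]]'
```

```text
clock: 21.98
tool_pos: [0.5875, 0.2502, 0.1372]
orientation: [180.0, -0.0, -110.9]
force: [-1.4, 0.5, -7.2]
opening: 0.0198
gripper_force: 30.0
clock: 22.23
tool_pos: [0.5876, 0.2503, 0.1364]
orientation: [180.0, -0.0, -110.9]
force: [0.6, -0.4, -7.6]
opening: 0.0197
gripper_force: 30.0
```

```bash
python3 -m pendant '[[-1,[0,0,0.0005],[0,0,0]],[-1,[0,0,0.001],[0,0,0]],[-1,[0,0,0.001],[0,0,0]]]'
python3 -m pendant '[[-1,[0,0,0.0005],[0,0,0]],[-1,[0,0,0.001],[0,0,0]],[-1,[0,0,0.001],[0,0,0]]]'
```

```text
clock: 22.48
tool_pos: [0.5876, 0.2503, 0.1354]
orientation: [180.0, -0.0, -110.9]
force: [-0.2, -0.5, -7.9]
opening: 0.0198
gripper_force: 30.0
clock: 22.73
tool_pos: [0.5875, 0.2501, 0.1344]
orientation: [180.0, -0.0, -110.9]
force: [0.2, -0.3, -6.7]
opening: 0.0202
gripper_force: 30.0
```

```bash
python3 -m pendant '[[-1,[0,0,0.0005],[0,0,0]],[-1,[0,0,0.001],[0,0,0]],[-1,[0,0,0.001],[0,0,0]]]'
python3 -m pendant '[[-1,[0,0,0.0003],[0,0,0]],[-1,[0,0,0.0006],[0,0,0]],[-1,[0,0,0.0006],[0,0,0]]]'
```

```text
clock: 22.98
tool_pos: [0.5877, 0.25, 0.1339]
orientation: [-180.0, -0.0, -110.9]
force: [-1.3, -1.3, -3.4]
opening: 0.0198
gripper_force: 30.0
clock: 23.23
tool_pos: [0.5877, 0.2501, 0.1336]
orientation: [-180.0, -0.0, -110.9]
force: [-2.5, -3.1, 0.9]
opening: 0.0202
gripper_force: 30.1
```

```bash
python3 -m pendant '[[-1,[0.0008,0,0],[0,0,0]],[-1,[0.0008,0,0],[0,0,0]],[0.3,[0.0008,0,0],[0,0,0]],[0.3,[0.0008,0,0],[0,0,0]],[0.3,[0.0008,0,0],[0,0,0]],[0.3,[0.0008,0,0],[0,0,0]],[0.3,[0.0008,0,0],[0,0,0]],[0.3,[0.0008,0,0],[0,0,0]],[0.3,[0.0008,0,0],[0,0,0]]]'
python3 -m pendant '[[0.3,[0,0,-0.01],[0,0,0]],[0.3,[0,0,-0.03],[0,0,0]],[0.3,[0,0,-0.06],[0,0,0]],[0.3,[0,0,-0.1],[0,0,0]],[0.3,[0,0,-0.14],[0,0,0]],[0.3,[0,0,-0.18],[0,0,0]],[0.3,[0,0,-0.22],[0,0,0]],[0.3,[0,0,-0.22],[0,0,0]],[0.3,[0,0,-0.22],[0,0,0]],[0.3,[0,0,-0.22],[0,0,0]]]'
for i in 1 2 3 4; do python3 -m pendant '[[0.3,[0,0,0],[0,0,0]],[0.3,[0,0,0],[0,0,0]],[0.3,[0,0,0],[0,0,0]],[0.3,[0,0,0],[0,0,0]],[0.3,[0,0,0],[0,0,0]],[0.3,[0,0,0],[0,0,0]],[0.3,[0,0,0],[0,0,0]],[0.3,[0,0,0],[0,0,0]],[0.3,[0,0,0],[0,0,0]],[0.3,[0,0,0],[0,0,0]]]' | head -1; done
python3 - <<'E'
from h import *
np.set_printoptions(precision=4,suppress=True,linewidth=200)
p=viewer.camera_params('wrist');a=viewer.snapshot('wrist');S=viewer.camera_params('scene');b=viewer.snapshot('scene');np.savez('pics/w9.npz',im=a,p=p,sc=b)
h=cv2.cvtColor(a,cv2.COLOR_RGB2GRAY)
C=np.array([.590,.259,.105]);s=np.array([.934,-.358,0]);u=np.array([.358,.934,0])
print('centre',proj(p,C),'ends',proj(p,C+.095*s),proj(p,C-.095*s),'rim',proj(p,C+.06*u),proj(p,C-.06*u),proj(p,C-.075*u+[0,0,.03]))
for k in(-.06,-.03,.03): 
    c,r=np.round(proj(p,C+[0,0,.045]+k*u)).astype(int);print('disc row',k,c-25,h[r,c-25:c+26])
for k in(-.085,.085):
    c,r=np.round(proj(p,C+k*s)).astype(int);print('shaft col',k,r-15,h[r-15:r+16,c])
r=int(proj(p,C)[1]);print('ends row',[(c,h[r,c]) for c in range(160,345,4)])
o=sensors.get_obs();print(o['clock'],o['force'],o['opening'])
E
```

```text
clock: 23.98
tool_pos: [0.5874, 0.2496, 0.1329]
orientation: [-180.0, 0.0, -110.9]
force: [-0.9, 0.0, -0.4]
opening: 0.0561
gripper_force: 0.0
clock: 24.82
tool_pos: [0.587, 0.2495, 0.3535]
orientation: [-180.0, 0.1, -110.9]
force: [-0.2, 0.5, 0.4]
opening: 0.057
gripper_force: 0.0
clock: 25.65
clock: 26.48
clock: 27.32
clock: 28.15
centre (np.float64(254.0215939044086), np.float64(172.1987743618683)) ends (np.float64(188.79044366831923), np.float64(172.1370092674208)) (np.float64(319.24963529333115), np.float64(172.26053651265713)) rim (np.float64(253.97358624461393), np.float64(211.3438985041549)) (np.float64(254.0732088203891), np.float64(130.11231769451555)) (np.float64(254.11347409685607), np.float64(119.18438193790712))
disc row -0.06 229 [231 233 234 236 235 232 230 231 232 232 233 232 230 231 232 233 234 190 150 140 139 140 143 144 142 140 144 144 141 145 140 150 210 230 230 229 230 232 231 232 230 232 230 231 230 230 229 226 228
 231 229]
disc row -0.03 229 [233 233 234 234 234 235 233 232 233 233 231 233 233 232 237 236 234 234 232 231 232 231 232 232 230 230 231 232 232 23
[... 994 characters left out ...]
, np.uint8(172)), (232, np.uint8(82)), (236, np.uint8(76)), (240, np.uint8(76)), (244, np.uint8(70)), (248, np.uint8(236)), (252, np.uint8(235)), (256, np.uint8(234)), (260, np.uint8(235)), (264, np.uint8(73)), (268, np.uint8(76)), (272, np.uint8(78)), (276, np.uint8(100)), (280, np.uint8(170)), (284, np.uint8(172)), (288, np.uint8(175)), (292, np.uint8(172)), (296, np.uint8(172)), (300, np.uint8(171)), (304, np.uint8(170)), (308, np.uint8(173)), (312, np.uint8(175)), (316, np.uint8(175)), (320, np.uint8(164)), (324, np.uint8(154)), (328, np.uint8(151)), (332, np.uint8(160)), (336, np.uint8(158)), (340, np.uint8(156)), (344, np.uint8(153))]
28.25 [-1.0326 -0.1159  0.1662] 0.05675926306092846
```

```bash
for i in 1 2 3; do python3 -m pendant '[[0.3,[0,0,0],[0,0,0]],[0.3,[0,0,0],[0,0,0]],[0.3,[0,0,0],[0,0,0]],[0.3,[0,0,0],[0,0,0]],[0.3,[0,0,0],[0,0,0]],[0.3,[0,0,0],[0,0,0]],[0.3,[0,0,0],[0,0,0]],[0.3,[0,0,0],[0,0,0]],[0.3,[0,0,0],[0,0,0]],[0.3,[0,0,0],[0,0,0]]]' | head -1; done
python3 - <<'E'
from h import *
np.set_printoptions(linewidth=200)
d=np.load('pics/w9.npz',allow_pickle=True);S=viewer.camera_params('scene')
b1=viewer.snapshot('scene');a1=viewer.snapshot('wrist')
D=lambda x,y:cv2.GaussianBlur(cv2.absdiff(x,y),(3,3),0).max(2)
print('motion scene',D(d['sc'],b1)[130:225,275:380].max(),'wrist',D(d['im'],a1)[60:205,180:330].max())
C=np.array([.590,.259,.105]);print('block px',proj(S,C-[0,0,.067]),'disc',proj(S,C))
g=cv2.cvtColor(b1,cv2.COLOR_RGB2GRAY)
c,r=np.round(proj(S,C-[0,0,.067])).astype(int);print(g[r-14:r+10:2,c-14:c+15:2])
f=D(np.load('pics/scene0.npy'),b1);m=(f>40).astype(np.uint8)
print([cv2.boundingRect(k) for k in cv2.findContours(m,0,2)[0] if cv2.contourArea(k)>15])
E
```

```text
clock: 29.08
clock: 29.92
clock: 30.75
motion scene 8 wrist 6
block px (np.float64(321.49873624006415), np.float64(180.59542059534218)) disc (np.float64(324.7957482786961), np.float64(166.07839898392336))
[[ 95  87  85   0   1   0  94  46  50  51  54  51  55  66  86]
 [ 83  78  83  85  86  83  84  45  53  54  50  51  35  18   7]
 [ 82  80  80  90  90  87  82  66  52  59  36   9   7  26   4]
 [ 75  84  39   3   0   0  80  87  28  22  51 138 135  14  31]
 [ 70  86   0   0   0  63  81  85  49  21  64 116 122 147  71]
 [130  79  58  34  87  79  78  83  88  19  24  86 132 132 193]
 [183 131  74  79  81  82  90  92  71  37  13  62 124 121 189]
 [176 182 197  19  50  21  17  20  14  15   5  67  84 133 119]
 [172 174 176  95   9  16  17   3 146 138 135 133  59 118 122]
 [177 178 180 192  89 216 152 112 129 136 114 117  86  92 129]
 [178 181 179 178 182 195  64  98  47  50  52  54  53  63 122]
 [173 176 179 184 184 151  61  48  53  44  72 100 100  71  93]]
[(129, 256, 16, 26), (120, 256, 7, 6), (103, 239, 12, 18), (114, 231, 47, 16), (310, 172, 8, 6), (312, 162, 9, 7), (335, 158, 9, 7), (283, 147, 70, 47), (343, 120, 65, 60), (379, 84, 55, 50), (112, 69, 37, 32), (313, 0, 72, 93), (321, 0, 9, 6), (153, 0, 37, 100), (100, 0, 37, 66)]
```

```bash
python3 -c "
from plant import workorder
print(workorder.close_job())"
```

```text
the job is handed in; nothing more can be done
None
```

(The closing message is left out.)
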